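# Poke a drill bushing up out of its jig on a knock-out post

### The arm

A 6-joint arm with a two-finger parallel gripper is mounted at the origin on the work surface. World frame = base frame: x ahead of the robot, y to its left, z up, the work surface at z = 0. Lengths are in m, angles in degrees, forces in N, time in s.
With the tool pointing down it reaches from about 0.25 to 0.725 m from the base axis. Payload 9.7 kg.
Tool frame: the origin (TCP) lies at the very end of the fingers, on their centre line; the grasp point (between the pads) lies 19 mm behind it; x points along the fingers, y is the direction in which the jaws open and shut, and the axes are right-handed (so a half turn about x gives the same grasp; the last joint's range is limited). The gripper opens to 85 mm and grips with 20 to 120 N. Pads are 22 mm wide; open, the fingers measure 114 mm over their backs; the gripper's body (76 mm by 85 mm) begins 54 mm behind the grasp point. The pads swing forward as they close: fully open they stand 13 mm farther back than shut.
Start: joints at [-66.75, 4.979, 10.078, 95.1, 0, 90], TCP at [0.217, -0.505, 0.231] pointing down, gripper open.
Joint ranges: [-179.16, 179.16], [-48.56, 103.87], [-65.8, 70.77], [-126.05, 130.52], [-82.76, 87.17], [-180, 180]. Speed limits (degrees/s): [127.2, 127.2, 147.25, 180, 180, 180].

### API

Orientations are given as [roll, pitch, yaw] about the fixed x, y, z axes, in that order (R = Rz(yaw) Ry(pitch) Rx(roll)).
In Python, from workcell import get_obs, cams, bot gives the robot as it stands.
- The arm moves only by the tool apply_moves, never from a script. Its argument "rows" is a list that holds one entry, the list of rows, each a list of 7 numbers: the shift along the tool's x, y, z in mm, then the turn, a rotation vector about the tool's x, y, z in rad, then the opening, from 0 (shut) to 1 (fully open). A call has 1 to 20 rows; each row is the pose to reach, as a shift and turn from the pose measured when the call began, along the tool's axes at that moment; what a row does not reach only later rows make up. A row lasts 1/10 s, in which the tool goes at most 50 mm and 8.59 degrees, less where a joint would pass 70% of its speed; a pose out of reach is approached as far as the arm can. A call with a gripper value outside its range is refused whole. The fingers move at their own pace and stop on an object; "newtons" is the grip in N (left out, the last holds). Time passes only in rows, so rows that repeat a pose let the fingers close. It gives the time, the measured TCP pose, the force and the opening at its end, in the units of the state.
- get_obs(): the state, without advancing time (a new reading comes with each control period).
- cams.camera(name): name is "side" or "top"; returns a dict with "pixels" (480x640x3 uint8, red, green, blue), "range_z" (480x640 float32, m along the optical axis (not along the pixel's ray), 0 where there is no reading), "fx", "fy", "cx", "cy" (pixels), "D" ([k1, k2, p1, p2, k3] as OpenCV has them; the pictures are not rectified), "eye" and "attitude" of the camera in the world. Camera axes: x right, y up, looking along -z (the intrinsics and any distortion apply to the point x, -y, -z); pixel columns grow to the right and rows downward; lengths in m; the calibration is good to about 2 mm. A picture is of the moment at which its call begins.
- bot.job_done(): hands the job in, once; it reports no verdict.
Trained networks look in a picture, given as the dict that the camera call returned (one of the last four; its "shot" number tells which), for a name from the list of things; names that differ only in an ending like _2 or _b are one class to them, and where a whole thing is asked for, a point or a joint stands for the part that bears it (a point fixed in the world has none). Each returns a list of dicts, best first, with "confidence" (0 to 1); they miss things now and then, are a little off and sometimes report something else, mostly with a low value. They report only what shows in the picture. A call takes as long as a camera call.
- cams.find_in(label, picture): "at" ([x, y, z] in m, in world coordinates, good to about 4 mm: the middle of the surface that is visible of it).
The state is a dict: "time": time; "q": joint angles; "qd": joint speeds; "joint_efforts": joint torques, N m; "ee_pos": TCP position; "tcp_rot": TCP orientation; "wrist_force": force on the tool from outside, world axes, zero at the start; "torque": the same for the moment, N m; "opening": finger opening in m.
Only numpy, scipy, OpenCV 4.12 (cv2) and the standard library are available. Lean on these libraries where they do the work, as an engineer would, in place of code of your own. Each camera call takes 0.05 s, during which the arm holds its last target.

### The job

The steel drill bushing sits flush in its recess in the wooden drilling jig, so it has to be poked out from below. Set the jig down over the upright post of the knock-out stand and feel for the access hole in its underside until the post goes in, press the jig steadily but gently (no ramming) until it lies flat on the stand's plate and the bushing stands up out of it, then lift the bushing out and slip it all the way down over the empty peg of the bushing rack. Leave the jig lying on the stand, and everything else where it is.

Things in the scene. Friction and masses are not known exactly. Their poses are not given: they have to be found in the camera images.
- jig: Loose drilling jig: pale beech block 110 (x) x 48 (y) x 40 mm high, about 0.25 kg, a small dowel end in its top near either end. Origin on the bushing's axis in the middle of the block, at the underside; z up. The access hole in its underside, 17.5 mm diameter through the 18 mm floor, was bored freehand: its centre lies 4 mm off the bushing's axis.
- recess (a point): Centre of the recess mouth in the jig's top, 40 mm up: 27.5 mm wide, 22 mm deep. Two spring balls in its wall grip the bushing: very roughly 10 N pushes it up. After 12 mm they snap in below it and it is loose; pulled sooner, it takes the jig along. Which way the access hole below is off differs each time and cannot be seen from above: feel for it with the post.
- bushing: Loose plain steel drill bushing to be poked out: a tube 26 mm outside, 10 mm bore, 22 mm long, about 80 g. Origin at the centre of its lower end, z along its axis. At the start it is in the jig's recess, top flush with the jig's top, lower end 18 mm above the jig's underside.
- stand: Knock-out stand fixed to the bench: dark steel plate 90 x 90 x 10 mm, a round steel post of 16 mm diameter standing up from its middle. Origin at the centre of the plate's underside (bench level); plate top 10 mm above. With the jig flat on the plate the bushing stands 14 mm proud of the jig. Not built for blows or hard pressing: keep the force on the stand under 40 N.
- post_top (a point): Centre of the flat top of the stand's post, 32 mm above the plate's top and 42 mm above the bench; its edge has a 1 mm chamfer.
- rack: Bushing rack fixed to the bench: a beech board 210 (x) x 60 (y) x 18 mm high with three upright wooden pegs (7 mm diameter, 26 mm high, tapered tips) at x = -68, 0 and +68 mm on its middle line. Origin at the centre of the underside.
- empty_peg (a point): Foot of the rack's empty peg, on the board's top (18 mm above the bench), at the board's -x end. The peg rises 26 mm from here.
- bushing_wide: A 32 mm wide, 22 mm long steel bushing standing on the rack's middle peg. Leave alone. Origin at the centre of its lower end.
- bushing_thin: A 20 mm wide, 22 mm long steel bushing standing on the rack's +x peg. Leave alone. Origin at the centre of its lower end.
- try_square: A try square lying on the bench: wooden stock 110 x 22 x 14 mm along x about the origin, thin steel blade 28 x 160 mm running to +y from near its +x end. Leave alone. Origin under the middle of the stock.
- pallet_blank: A pale wooden organ-pallet bar, about 175 x 26 x 16 mm, lying flat along its x axis. Leave alone. Origin underneath, near its middle.

How it is judged:
By the outcome, as a careful person would: the job done as asked, in the order asked, and still so for the second after the job is handed in, with the robot touching nothing.
It also fails if it takes over 72 s, if anything falls off the work surface, if the arm or the gripper's body presses on something with over 40 N, if the wrist force passes 120 N, or if a joint passes its speed limit or range.

## Working session

There is one attempt and no reset: what is moved stays moved. The work goes in short steps, Python scripts to look and compute and a tool call to move; the robot and the scene stay as the last step left them, time stands still between calls to the robot, and variables do not carry over. Pictures are saved under pics/ and viewed, and the job is handed in when it is done.

Besides the shell and the picture viewer there is one more tool, called after "Request:" as name([rows], argument=value, ...), one row to a line, values as JSON. apply_moves: Moves the arm, as the interface text tells. Its arguments: {"type":"object","properties":{"rows":{"type":"array"},"newtons":{"type":"number"}},"required":["rows"]}

```bash
ls; mkdir -p pics; cat > h.py <<'E'
import numpy as np, cv2
from workcell import get_obs, cams, bot
from scipy.spatial.transform import Rotation as R
def shot(n,f=None):
    p=cams.camera(n)
    if f: cv2.imwrite('pics/'+f,cv2.cvtColor(p['pixels'],cv2.COLOR_RGB2BGR))
    return p
def camR(p):
    a=np.array(p['attitude'],float)
    if a.shape==(3,3): return a
    if a.size==4: return None
    return R.from_euler('xyz',a,degrees=True).as_matrix()
def cloud(p):
    K=np.array([[p['fx'],0,p['cx']],[0,p['fy'],p['cy']],[0,0,1]])
    u,v=np.meshgrid(np.arange(640.),np.arange(480.))
    n=cv2.undistortPoints(np.stack([u.ravel(),v.ravel()],1)[:,None],K,np.array(p['D'],float))[:,0].reshape(480,640,2)
    z=p['range_z']
    c=np.stack([n[...,0]*z,-n[...,1]*z,-z],-1)
    w=c@camR(p).T+np.array(p['eye'])
    w[z==0]=np.nan
    return w
def px(p,X):
    K=np.array([[p['fx'],0,p['cx']],[0,p['fy'],p['cy']],[0,0,1]])
    c=(np.atleast_2d(X)-np.array(p['eye']))@camR(p)
    c=c*[1,-1,-1]
    return cv2.projectPoints(c[:,None],np.zeros(3),np.zeros(3),K,np.array(p['D'],float))[0][:,0]
E
python3 - <<'E'
from h import *
print(get_obs())
for n in ('top','side'):
    p=shot(n,n+'0.png'); print(n,p['eye'],p['attitude'],p['fx'],p['D'],p.get('shot'))
    for l in ['jig','recess','bushing','stand','post_top','rack','empty_peg','bushing_wide','bushing_thin','try_square','pallet_blank']:
        r=cams.find_in(l,p); print(l,[(np.round(d['at'],4).tolist(),round(d['confidence'],2)) for d in r[:2]], px(p,r[0]['at']).round() if r else '')
E
```

```text
pics
{'time': 0.0, 'q': array([-6.67493383e+01,  5.00995260e+00,  1.00320009e+01,  9.51004784e+01,
       -4.50754683e-04,  9.00004867e+01]), 'qd': array([ 0.09276617, -0.09736935, -0.00023916,  0.08832084,  0.03295355,
        0.10256191]), 'joint_efforts': array([-5.83019810e-04, -5.20383596e+01,  4.64808977e+01,  1.58467039e-02,
       -1.03015370e-04,  4.41797340e-06]), 'ee_pos': array([ 0.21701317, -0.50510144,  0.23057212]), 'tcp_rot': array([-89.67022589,  89.92156861, 113.57994936]), 'wrist_force': array([0.24024423, 0.40247491, 0.49113638]), 'torque': array([ 0.02469256, -0.04829137, -0.0356372 ]), 'opening': 0.08531898728020544}
top [0.40635768 0.07360985 1.23394415] [ 9.02713407e+00 -1.09780066e-02 -8.99965651e+01] 584.4222088661382 [-0.16353722  0.          0.          0.          0.        ] 1
jig [([0.5523, 0.0349, 0.0478], 0.75)] [[330. 260.]]
recess [([0.5537, 0.0314, 0.0413], 0.92)] [[331. 260.]]
bushing [([0.5579, 0.0384, 0.0373], 0.67), ([0.4784, 0.2668, 0.0163], 0.16)] [[328. 258.]]
stand [([0.5105, -0.2049, 0.0086], 0.79)] [[442. 282.]]
post_top [([0.518, -0.213,
[... 604 characters left out ...]
 0.          0.          0.          0.        ] 2
jig [([0.5471, 0.0497, 0.0345], 0.61)] [[344. 255.]]
recess [([0.5538, 0.0467, 0.0302], 0.85), ([0.5115, -0.2004, 0.0078], 0.28)] [[341. 255.]]
bushing [([0.4715, 0.4414, 0.019], 0.68), ([0.5607, 0.0319, 0.0389], 0.64)] [[332. 427.]]
stand [([0.5138, -0.2038, 0.0062], 0.76)] [[380. 216.]]
post_top [] 
rack [([0.4741, 0.2825, 0.0226], 0.77), ([0.5524, 0.0467, 0.0298], 0.51)] [[356. 341.]]
empty_peg [([0.4727, 0.2808, 0.0188], 0.93)] [[357. 343.]]
bushing_wide [([0.4864, 0.2784, 0.0385], 0.78)] [[349. 330.]]
bushing_thin [([0.5556, 0.2939, 0.0321], 0.71)] [[303. 333.]]
try_square [([0.7735, 0.0102, 0.0077], 0.56)] [[248. 245.]]
pallet_blank []
```

View pics/top0.png

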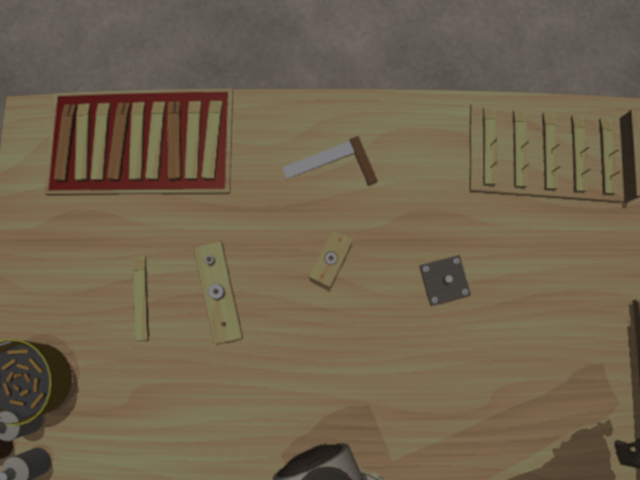

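View pics/side0.png

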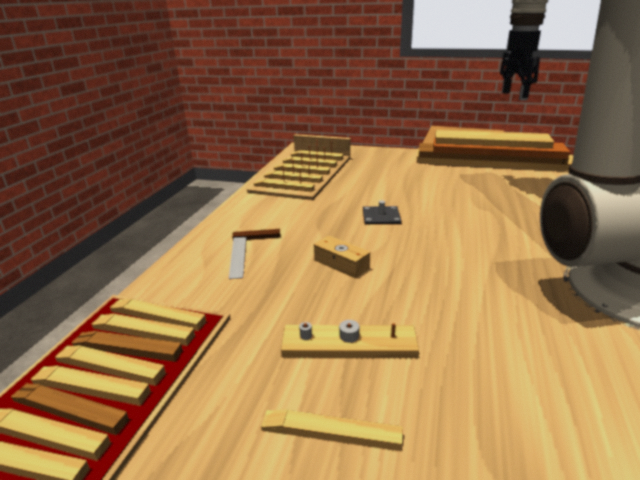

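The top view shows the jig at about (330,260), the stand at (445,280) and the rack at (218,292), with the empty peg near (224,324). Next I measure these with the depth data and the image.

```bash
cat > m.py <<'E'
from h import *
p=shot('top'); w=cloud(p); im=p['pixels'].astype(float)
print('bench z', np.nanmedian(w[200:230,250:320,2]),np.nanmedian(w[330:360,330:400,2]))
def rect(mask,name):
    mask=mask.astype(np.uint8)
    n,l,s,c=cv2.connectedComponentsWithStats(mask)
    i=1+np.argmax(s[1:,4]); m=l==i
    P=w[m][:,:2]; r=cv2.minAreaRect((P*1000).astype(np.float32))
    print(name,s[i],'c',np.array(r[0]).round(1),'size',np.array(r[1]).round(1),'ang',round(r[2],1),'z',np.median(w[m][:,2]).round(4),'mean',P.mean(0).round(4)); return m
def win(u0,u1,v0,v1):
    m=np.zeros((480,640),bool); m[v0:v1,u0:u1]=1; return m
z=w[...,2]
rect(win(290,370,220,300)&(z>0.03),'jig')
rect(win(410,480,245,315)&(z>0.006),'stand')
rect(win(430,465,265,295)&(z>0.03),'post')
rect(win(180,250,230,350)&(z>0.01),'rack')
rect(win(212,240,312,340)&(z>0.028),'peg')
rect(win(205,232,278,305)&(z>0.03),'wide')
rect(win(200,222,250,270)&(z>0.03),'thin')
for nm,(u0,u1,v0,v1) in dict(jig=(295,365,225,295),stand=(410,480,245,315),rack=(185,255,235,350)).items():
    cv2.imwrite(f'pics/z_{nm}.png',cv2.resize(cv2.cvtColor(p['pixels'][v0:v1,u0:u1],cv2.COLOR_RGB2BGR),None,fx=5,fy=5,interpolation=cv2.INTER_CUBIC))
E
python3 m.py; python3 -c "
import cv2,numpy as np
a=[cv2.imread(f'pics/z_{n}.png') for n in('jig','stand')]
cv2.imwrite('pics/js.png',np.hstack(a))"
```

```text
bench z -0.0004618836998747655 -0.0008907253028445083
jig [ 309  229   44   58 1217] c [559.7  32.9] size [ 48.2 110.6] ang 63.8 z 0.0394 mean [0.5593 0.0329]
stand [ 420  255   51   51 1641] c [ 514.8 -211. ] size [91.  92.6] ang 13.4 z 0.0095 mean [ 0.5147 -0.2102]
post [444 275   9   8  56] c [ 515.2 -211.4] size [15.3 15.7] ang 86.0 z 0.0398 mean [ 0.5149 -0.2109]
rack [ 194  240   49  104 2921] c [490.3 268.7] size [211.8  61.7] ang 13.2 z 0.0178 mean [0.4892 0.2676]
peg [221 322   4   4  13] c [423.5 253.1] size [6.3 5.4] ang 16.6 z 0.041 mean [0.4238 0.2527]
wide [208 284  17  15 185] c [490.3 268.3] size [30.8 30.8] ang 24.2 z 0.039 mean [0.49   0.2679]
thin [205 254  10  10  74] c [557.3 283.8] size [17.9 19.4] ang 86.1 z 0.0392 mean [0.5563 0.2836]
```

View pics/js.png

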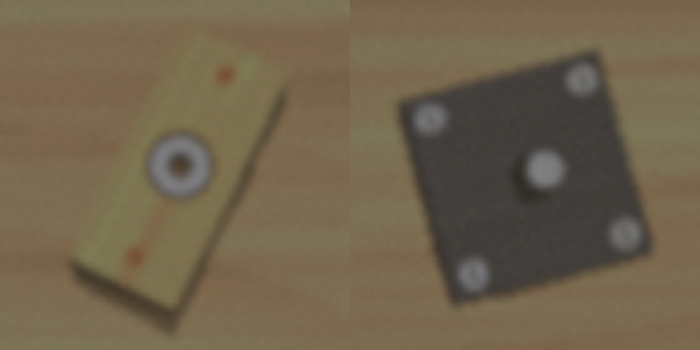

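View pics/z_rack.png

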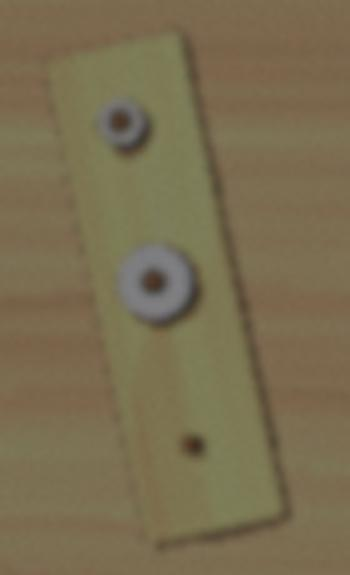

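```bash
cat >> h.py <<'E'
def rel(pos,jaw_deg,o=None):
    """shift mm & rotvec in tool axes to TCP pos (m), x down, jaw y along jaw_deg (mod 180 nearest)"""
    o=o or get_obs(); T=R.from_euler('xyz',o['tcp_rot'],degrees=True).as_matrix()
    best=None
    for a in (jaw_deg,jaw_deg+180):
        a=np.radians(a); x=np.array([0,0,-1.]); y=np.array([np.cos(a),np.sin(a),0]); G=np.stack([x,y,np.cross(x,y)],1)
        rv=R.from_matrix(T.T@G).as_rotvec()
        if best is None or np.linalg.norm(rv)<np.linalg.norm(best): best=rv
    d=(np.array(pos)-o['ee_pos'])*1000
    return (T.T@d).round(2),best.round(4)
def st():
    o=get_obs(); T=R.from_euler('xyz',o['tcp_rot'],degrees=True).as_matrix()
    print('t',o['time'],'ee',(o['ee_pos']*1000).round(2),'F',o['wrist_force'].round(2),'M',o['torque'].round(3),'op',round(o['opening']*1000,1),'q6',o['q'].round(1),'jaw',np.degrees(np.arctan2(T[1,1],T[0,1])).round(2),'x',T[:,0].round(4)); return o
E
python3 - <<'E'
from h import *
st(); print(rel([.5597,.0329,.12],63.8)); print(rel([.5597,.0329,.012],63.8))
E
```

```text
t 1.25 ee [ 217.13 -505.34  231.3 ] F [-0.58  0.61  0.11] M [ 0.006  0.036 -0.016] op 85.5 q6 [-66.7   5.   10.1  95.1   0.   90. ] jaw -66.75 x [ 0. -0. -1.]
(array([ 111.29, -359.32, -527.21]), array([ 0.8631, -0.    , -0.    ]))
(array([ 219.29, -359.32, -527.21]), array([ 0.8631, -0.    , -0.    ]))
```

Request:
apply_moves([
  [[40,-130,-190,-0.8,0,0,1],[70,-250,-360,-1.5,0,0,1],[90,-359.3,-527.2,-2.2785,0,0,1],[90,-359.3,-527.2,-2.2785,0,0,1],[90,-359.3,-527.2,-2.2785,0,0,1],[90,-359.3,-527.2,-2.2785,0,0,1],[90,-359.3,-527.2,-2.2785,0,0,1],[90,-359.3,-527.2,-2.2785,0,0,1],[90,-359.3,-527.2,-2.2785,0,0,1],[90,-359.3,-527.2,-2.2785,0,0,1],[90,-359.3,-527.2,-2.2785,0,0,1],[90,-359.3,-527.2,-2.2785,0,0,1],[90,-359.3,-527.2,-2.2785,0,0,1],[90,-359.3,-527.2,-2.2785,0,0,1],[110,-359.3,-527.2,-2.2785,0,0,1],[120,-359.3,-527.2,-2.2785,0,0,1],[120,-359.3,-527.2,-2.2785,0,0,1],[120,-359.3,-527.2,-2.2785,0,0,1]],
])

```text
time: 3.05
ee_pos: [0.5595, 0.0326, 0.1116]
tcp_rot: [178.2, 90.0, 151.8]
wrist_force: [-0.6, 0.2, 0.3]
opening: 0.0855
```

```bash
python3 - <<'E'
from h import *
st();print(rel([.5597,.0329,.009],63.8))
E
```

```text
t 3.05 ee [559.54  32.6  111.63] F [-0.59  0.22  0.3 ] M [ 0.005  0.037 -0.059] op 85.5 q6 [ 3.3  5.7 -2.4 81.9  0.  29.8] jaw 63.58 x [-0.  0. -1.]
(array([1.0263e+02, 3.4000e-01, 1.0000e-02]), array([-0.0038, -0.    , -0.    ]))
```

Request:
apply_moves([
  [[35,0.3,0,-0.004,0,0,1],[70,0.3,0,-0.004,0,0,1],[95,0.3,0,-0.004,0,0,1],[101,0.3,0,-0.004,0,0,1],[101,0.3,0,-0.004,0,0,0.5],[101,0.3,0,-0.004,0,0,0.3],[101,0.3,0,-0.004,0,0,0.3],[101,0.3,0,-0.004,0,0,0.3],[101,0.3,0,-0.004,0,0,0.3],[101,0.3,0,-0.004,0,0,0.3]],
], newtons=70)

```text
time: 4.05
ee_pos: [0.561, 0.0328, 0.013]
tcp_rot: [22.4, 89.8, -3.8]
wrist_force: [-1.6, -2.0, 7.0]
opening: 0.047
```

```bash
python3 - <<'E'
from h import *
st();p=shot('side','s1.png')
E
```

```text
t 4.05 ee [561.02  32.76  13.04] F [-1.59 -2.01  6.95] M [-0.315  0.256 -0.011] op 47.0 q6 [  3.4   7.9 -11.   70.9  -0.   29.6] jaw 63.79 x [ 3.5e-03 -2.0e-04 -1.0e+00]
```

View pics/s1.png

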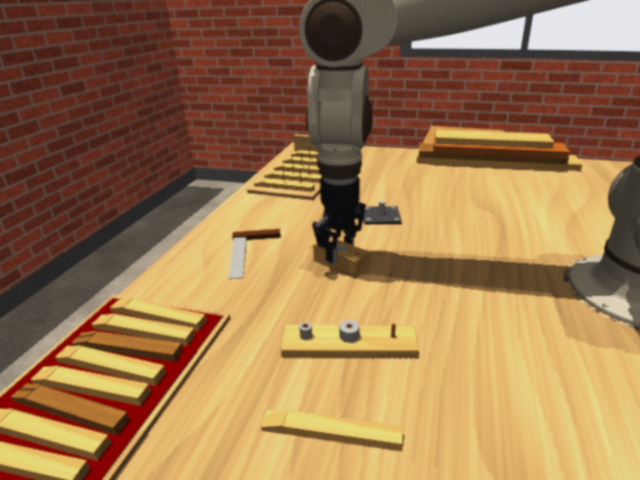

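Request:
apply_moves([
  [[0,0,0,0,0,0,0.8],[-6,0,0,0,0,0,0.8],[-9,-0.7,-1.1,0,0,0,0.7],[-9,-0.7,-1.1,0,0,0,0.3],[-9,-0.7,-1.1,0,0,0,0.3],[-9,-0.7,-1.1,0,0,0,0.3],[-9,-0.7,-1.1,0,0,0,0.3],[-9,-0.7,-1.1,0,0,0,0.3]],
], newtons=70)

```text
time: 4.9
ee_pos: [0.5603, 0.0328, 0.0235]
tcp_rot: [28.2, 89.7, 1.9]
wrist_force: [-2.2, 1.3, 9.2]
opening: 0.0462
```

```bash
python3 - <<'E'
from h import *
st()
E
```

```text
t 4.9 ee [560.29  32.8   23.45] F [-2.25  1.27  9.19] M [0.1   0.459 0.076] op 46.2 q6 [  3.4   7.4 -10.4  71.9  -0.   29.6] jaw 63.79 x [ 5.4e-03  2.0e-04 -1.0e+00]
```

```bash
python3 - <<'E'
from h import *
# bushing = TCP -0.6mm along jig long (jaw-90)
a=np.radians(13.4); b=-0.0006*np.array([np.cos(a),np.sin(a)])
t=np.array([.5152,-.2114])-b
print(t,rel([*t,.12],103.4))
p=shot('top');w=cloud(p);z=w[...,2]
for u,v in ((426,268),(456.5,261),(465,291.5),(434.5,300),(435,285),(460,275)):
    u,v=int(u),int(v); print(u,v,np.round(z[v-1:v+3,u-1:u+3].mean(),4))
E
```

```text
[ 0.51578367 -0.21126095] (array([ -96.83, -238.38,   68.33]), array([-0.6914,  0.0055, -0.0008]))
426 268 0.0105
456 261 0.009
465 291 0.0092
434 300 0.0094
435 285 0.0087
460 275 0.0085
```

Request:
apply_moves([
  [[-25,0,0,0,0.0055,0,0.3],[-60,0,0,0,0.0055,0,0.3],[-80,-40,11,-0.12,0.0055,0,0.3],[-80,-80,23,-0.24,0.0055,0,0.3],[-80,-125,36,-0.36,0.0055,0,0.3],[-80,-170,49,-0.48,0.0055,0,0.3],[-80,-210,60,-0.6,0.0055,0,0.3],[-70,-238.4,68.3,-0.6914,0.0055,0,0.3],[-65,-238.4,68.3,-0.6914,0.0055,0,0.3],[-65,-238.4,68.3,-0.6914,0.0055,0,0.3],[-65,-238.4,68.3,-0.6914,0.0055,0,0.3],[-65,-238.4,68.3,-0.6914,0.0055,0,0.3]],
], newtons=70)

```text
time: 6.15
ee_pos: [0.5163, -0.2103, 0.0884]
tcp_rot: [59.3, 90.0, 72.7]
wrist_force: [1.1, -0.5, -3.4]
opening: 0.0459
```

```bash
python3 - <<'E'
from h import *
st(); p=shot('side','s2.png'); shot('top','t2.png')
im=cv2.imread('pics/s2.png')[140:260,320:460]; cv2.imwrite('pics/s2z.png',cv2.resize(im,None,fx=5,fy=5,interpolation=cv2.INTER_CUBIC))
w=cloud(p); 
m=(w[...,2]>0.05)&(w[...,1]<-.1)&(w[...,1]>-.3)&(w[...,0]>.44)&(w[...,0]<.6)&(w[...,2]<.12)
print(w[m][:,2].min())
E
```

```text
t 6.15 ee [ 516.28 -210.32   88.42] F [ 1.11 -0.46 -3.45] M [-0.004 -0.044  0.002] op 45.9 q6 [-22.2   5.6  -5.1  79.4   0.  -35.6] jaw 103.45 x [ 3.e-04  8.e-04 -1.e+00]
0.06424811213343207
```

View pics/s2z.png

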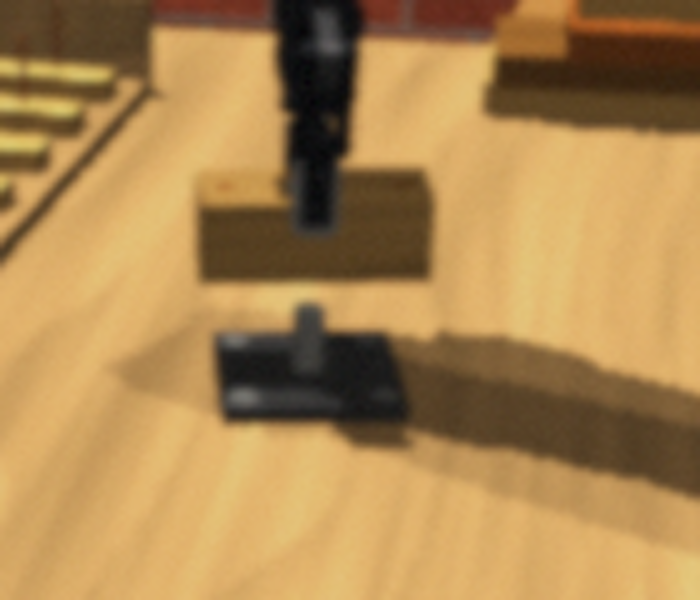

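```bash
python3 - <<'E'
from h import *
st(); p=shot('top','t3.png'); w=cloud(p)
m=(abs(w[...,2]-.1035)<.006)&(abs(w[...,1]+.21)<.08)&(abs(w[...,0]-.515)<.08)
P=w[m]; print(len(P),np.median(P[:,2])); r=cv2.minAreaRect((P[:,:2]*1000).astype(np.float32)); print(r)
im=cv2.imread('pics/t3.png')[235:335,400:500]; cv2.imwrite('pics/t3z.png',cv2.resize(im,None,fx=5,fy=5,interpolation=cv2.INTER_CUBIC))
E
```

```text
t 6.25 ee [ 516.35 -210.44   88.54] F [ 0.57  0.08 -3.66] M [-0.008  0.008 -0.005] op 46.5 q6 [-22.2   5.6  -5.   79.4   0.  -35.7] jaw 103.46 x [ 5.e-04  6.e-04 -1.e+00]
733 0.1042190942975525
((515.6722412109375, -210.64678955078125), (111.6689224243164, 49.76815414428711), 13.518425941467285)
```

View pics/t3z.png

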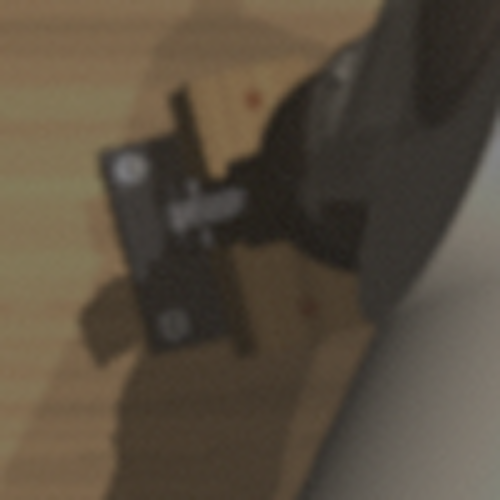

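Request:
apply_moves([
  [[10,-0.7,3.3,0,0,0,0.3],[18,-0.7,3.3,0,0,0,0.3],[20,-0.7,3.3,0,0,0,0.3],[21,-0.7,3.3,0,0,0,0.3],[22,-0.7,3.3,0,0,0,0.3],[23,-0.7,3.3,0,0,0,0.3],[23.5,-0.7,3.3,0,0,0,0.3],[23.5,-0.7,3.3,0,0,0,0.3]],
])

```text
time: 7.1
ee_pos: [0.5198, -0.2105, 0.0654]
tcp_rot: [6.8, 89.9, 20.2]
wrist_force: [0.6, 0.3, 0.1]
opening: 0.0465
```

```bash
cat > s.py <<'E'
from h import *
o=st(); T=R.from_euler('xyz',o['tcp_rot'],degrees=True).as_matrix()
C=np.array([.5158,-.2112,o['ee_pos'][2]])
print('C in tool',(T.T@(C-o['ee_pos'])*1000).round(2),'turn to level',rel(C,103.4,o)[1])
E
python3 s.py
```

```text
t 7.1 ee [ 519.81 -210.55   65.44] F [0.62 0.33 0.08] M [0.035 0.056 0.072] op 46.5 q6 [-22.1   6.4  -6.7  76.8   0.  -35.5] jaw 103.46 x [ 1.1e-03  4.0e-04 -1.0e+00]
C in tool [-0.    0.3  -4.06] turn to level [ 0.001   0.0011 -0.0001]
```

Request:
apply_moves([
  [[1.2,0.3,-0.06,0,0,0,0.3],[1.2,1.3,-0.2,0,0,0,0.3],[1.2,2.2,-0.5,0,0,0,0.3],[1.2,3.0,-1.1,0,0,0,0.3]],
])

```text
time: 7.5
ee_pos: [0.5191, -0.2087, 0.0654]
tcp_rot: [-35.3, 89.8, -21.9]
wrist_force: [2.7, -3.5, 4.2]
opening: 0.0462
```

```bash
python3 s.py
```

```text
t 7.5 ee [ 519.12 -208.72   65.36] F [ 2.73 -3.54  4.2 ] M [-0.982 -0.509 -0.003] op 46.2 q6 [-21.9   6.1  -7.1  76.6   0.  -35.3] jaw 103.44 x [ 0.004  -0.0016 -1.    ]
C in tool [-0.01 -1.64 -3.81] turn to level [0.0006 0.0035 0.0025]
```

Request:
apply_moves([
  [[0.9,1.4,-1.2,0,0.0035,0.0025,0.3],[0.9,2.0,-2.1,0,0.0035,0.0025,0.3],[0.9,2.3,-3.1,0,0.0035,0.0025,0.3],[0.9,2.4,-4.0,0,0.0035,0.0025,0.3]],
])

```text
time: 7.9
ee_pos: [0.516, -0.2072, 0.0654]
tcp_rot: [-10.7, 89.8, 2.7]
wrist_force: [5.6, -0.3, 5.0]
opening: 0.0464
```

```bash
python3 s.py
```

```text
t 7.9 ee [ 515.99 -207.18   65.37] F [ 5.63 -0.32  5.01] M [-0.172 -1.254  0.01 ] op 46.4 q6 [-21.9   5.7  -7.5  76.6   0.1 -35.4] jaw 103.46 x [ 3.2e-03  2.0e-04 -1.0e+00]
C in tool [-0.   -3.86 -1.12] turn to level [0.0011 0.0031 0.0006]
```

Request:
apply_moves([
  [[0.9,0.1,-1.8,0,0.003,0.0006,0.3],[0.9,-0.2,-2.9,0,0.003,0.0006,0.3],[0.9,-0.9,-3.8,0,0.003,0.0006,0.3],[0.9,-1.6,-4.4,0,0.003,0.0006,0.3]],
])

```text
time: 8.3
ee_pos: [0.5133, -0.2086, 0.0653]
tcp_rot: [23.5, 89.8, 37.0]
wrist_force: [4.6, 5.0, 7.2]
opening: 0.0462
```

```bash
python3 s.py
```

```text
t 8.3 ee [ 513.26 -208.62   65.34] F [4.62 5.02 7.16] M [ 1.18  -0.99   0.049] op 46.2 q6 [-22.2   5.4  -7.8  76.7   0.2 -35.7] jaw 103.53 x [ 0.0031  0.0023 -1.    ]
C in tool [ 0.   -3.1   1.87] turn to level [ 0.0022  0.0036 -0.0016]
```

Request:
apply_moves([
  [[0.7,-0.6,-1.6,0,0.0036,-0.0016,0.3],[0.7,-1.6,-2.2,0,0.0036,-0.0016,0.3],[0.7,-2.7,-2.4,0,0.0036,-0.0016,0.3],[0.7,-3.8,-2.4,0,0.0036,-0.0016,0.3]],
])

```text
time: 8.7
ee_pos: [0.5122, -0.2111, 0.0652]
tcp_rot: [60.0, 89.8, 73.6]
wrist_force: [0.9, 8.3, 9.5]
opening: 0.0461
```

```bash
python3 s.py
```

```text
t 8.7 ee [ 512.16 -211.14   65.18] F [0.89 8.34 9.48] M [ 1.822e+00  1.000e-03 -1.200e-02] op 46.1 q6 [-22.5   5.6  -7.7  76.8   0.2 -36.1] jaw 103.6 x [ 0.001   0.0035 -1.    ]
C in tool [ 0.   -0.92  3.52] turn to level [ 0.0034  0.0018 -0.0032]
```

Request:
apply_moves([
  [[0.4,-1.7,-0.8,-0.003,0.0018,-0.0032,0.3],[0.4,-2.8,-0.4,-0.003,0.0018,-0.0032,0.3],[0.4,-3.9,0.2,-0.003,0.0018,-0.0032,0.3],[0.4,-4.6,1.1,-0.003,0.0018,-0.0032,0.3]],
])

```text
time: 9.1
ee_pos: [0.5137, -0.2146, 0.064]
tcp_rot: [125.0, 89.9, 138.8]
wrist_force: [0.3, 0.0, -3.2]
opening: 0.0461
```

```bash
python3 s.py
```

```text
t 9.1 ee [ 513.67 -214.58   64.  ] F [ 0.3   0.02 -3.17] M [-0.012  0.004 -0.017] op 46.1 q6 [-22.7   6.1  -7.3  76.8   0.  -36.5] jaw 103.8 x [-0.0017  0.0015 -1.    ]
C in tool [0.   2.77 2.88] turn to level [ 0.0069 -0.0013 -0.0018]
```

Request:
apply_moves([
  [[1.5,0,0,0,-0.0013,-0.0018,0.3],[3,0,0,0,-0.0013,-0.0018,0.3],[5,0,0,0,-0.0013,-0.0018,0.3],[7,0,0,0,-0.0013,-0.0018,0.3],[9,0,0,0,-0.0013,-0.0018,0.3],[11,0,0,0,-0.0013,-0.0018,0.3]],
])

```text
time: 9.7
ee_pos: [0.5136, -0.2146, 0.0528]
tcp_rot: [117.9, 90.0, 131.7]
wrist_force: [1.0, -0.5, -3.1]
opening: 0.0464
```

```bash
python3 s.py
```

```text
t 9.7 ee [ 513.61 -214.55   52.76] F [ 1.04 -0.55 -3.15] M [ 0.019 -0.009 -0.02 ] op 46.4 q6 [-22.7   6.2  -8.4  75.4   0.  -36.5] jaw 103.8 x [-1.e-04  1.e-04 -1.e+00]
C in tool [0.   2.73 2.93] turn to level [ 0.0069 -0.0001 -0.0001]
```

Request:
apply_moves([
  [[2,0,0,0,0,0,0.3],[4,0,0,0,0,0,0.3],[5,0,0,0,0,0,0.3],[6,0,0,0,0,0,0.3],[7,0,0,0,0,0,0.3],[8,0,0,0,0,0,0.3],[9,0,0,0,0,0,0.3]],
])

```text
time: 10.4
ee_pos: [0.514, -0.2148, 0.0444]
tcp_rot: [-42.3, 89.9, -28.6]
wrist_force: [-1.2, -1.4, 4.8]
opening: 0.0462
```

```bash
python3 s.py
```

```text
t 10.4 ee [ 513.98 -214.84   44.39] F [-1.21 -1.42  4.83] M [-0.233  0.24  -0.013] op 46.2 q6 [-22.7   6.4  -9.1  74.4  -0.  -36.5] jaw 103.79 x [ 1.e-03 -6.e-04 -1.e+00]
C in tool [-0.    3.1   2.64] turn to level [0.0068 0.0009 0.0008]
```

Request:
apply_moves([
  [[1.5,0,0,0,0,0,0.3],[2.5,0,0,0,0,0,0.3],[3.5,0,0,0,0,0,0.3],[4.5,0,0,0,0,0,0.3],[5.5,0,0,0,0,0,0.3],[6.5,0,0,0,0,0,0.3],[7.5,0,0,0,0,0,0.3],[8.5,0,0,0,0,0,0.3],[9.5,0,0,0,0,0,0.3]],
])

```text
time: 11.3
ee_pos: [0.5137, -0.2146, 0.0341]
tcp_rot: [-15.4, 90.0, -1.6]
wrist_force: [0.1, -0.3, -1.5]
opening: 0.0462
```

```bash
python3 s.py
```

```text
t 11.3 ee [ 513.73 -214.61   34.12] F [ 0.12 -0.28 -1.53] M [-0.014  0.041  0.01 ] op 46.2 q6 [-22.7   6.7  -9.9  73.4   0.  -36.5] jaw 103.8 x [ 1.e-04 -0.e+00 -1.e+00]
C in tool [0.   2.82 2.82] turn to level [0.0069 0.0001 0.    ]
```

Request:
apply_moves([
  [[0.5,0,0,0,0,0,0.3],[0.9,0,0,0,0,0,0.3],[1.3,0,0,0,0,0,0.3],[1.6,0,0,0,0,0,0.3],[1.6,0,0,0,0,0,0.3]],
])

```text
time: 11.8
ee_pos: [0.5136, -0.2146, 0.0335]
tcp_rot: [-11.0, 90.0, 2.8]
wrist_force: [-4.1, -0.6, 9.4]
opening: 0.046
```

```bash
python3 s.py
```

```text
t 11.8 ee [ 513.59 -214.58   33.49] F [-4.11 -0.61  9.39] M [0.372 0.968 0.031] op 46.0 q6 [-22.7   6.7 -10.   73.3   0.  -36.5] jaw 103.79 x [ 4.e-04  0.e+00 -1.e+00]
C in tool [0.   2.76 2.96] turn to level [0.0068 0.0004 0.0001]
```

Request:
apply_moves([
  [[0,0,0,0,0,0,0.7],[0,0,0,0,0,0,0.9],[0,0,0,0,0,0,1],[-2,0,0,0,0,0,1],[-20,0,0,0,0,0,1],[-60,0,0,0,0,0,1],[-100,-30,-60,0,0,0,1],[-110,-50,-110,0,0,0,1],[-110,-70,-160,0,0,0,1],[-110,-70,-170,0,0,0,1]],
])

```text
time: 12.8
ee_pos: [0.3638, -0.3243, 0.1444]
tcp_rot: [-50.6, 89.9, -36.8]
wrist_force: [0.1, -0.5, -0.0]
opening: 0.0853
```

```bash
python3 - <<'E'
from h import *
st(); p=shot('top','t5.png'); w=cloud(p); q=shot('side','s5.png'); w2=cloud(q)
def rr(w,lo,hi,n,c=(.5137,-.2146),h=.09):
    m=(w[...,2]>lo)&(w[...,2]<hi)&(abs(w[...,1]-c[1])<h)&(abs(w[...,0]-c[0])<h)
    P=w[m]; print(n,len(P), 'z',np.median(P[:,2]).round(4),np.percentile(P[:,2],[5,95]).round(4),cv2.minAreaRect((P[:,:2]*1000).astype(np.float32)),P.mean(0).round(4))
    return P
P=rr(w,.043,.055,'jigtop'); rr(w,.058,.075,'bush'); 
A=np.c_[P[:,:2]-P[:,:2].mean(0),np.ones(len(P))]; print('plane',np.linalg.lstsq(A,P[:,2],rcond=None)[0])
rr(w2,.045,.055,'jigtop side'); rr(w2,.06,.075,'bush side')
a=cv2.imread('pics/t5.png')[235:335,400:500]; b=cv2.imread('pics/s5.png')[150:250,330:430]
cv2.imwrite('pics/z5.png',cv2.resize(np.hstack([a,b]),None,fx=4,fy=4,interpolation=cv2.INTER_CUBIC))
E
```

```text
t 12.8 ee [ 363.82 -324.27  144.37] F [ 0.07 -0.46 -0.05] M [-0.092 -0.036  0.01 ] op 85.3 q6 [-41.7  -4.6  -9.1  85.4   0.  -55.5] jaw 103.8 x [ 0.0015 -0.0011 -1.    ]
jigtop 1124 z 0.0492 [0.0454 0.0529] ((512.7902221679688, -214.4710693359375), (111.99884796142578, 50.281463623046875), 12.791991233825684) [ 0.5128 -0.2139  0.0492]
bush 112 z 0.0625 [0.0588 0.067 ] ((512.0715942382812, -214.15353393554688), (24.733640670776367, 24.554214477539062), 87.09616088867188) [ 0.5126 -0.2146  0.0625]
plane [ 0.00306294 -0.00327552  0.04917256]
jigtop side 415 z 0.0503 [0.0462 0.0519] ((511.54815673828125, -213.86839294433594), (110.11451721191406, 58.274044036865234), 13.525568008422852) [ 0.5105 -0.2081  0.0499]
bush side 45 z 0.0639 [0.0605 0.0656] ((510.0187683105469, -214.00347900390625), (24.39227294921875, 23.878829956054688), 40.16458511352539) [ 0.5108 -0.2119  0.0636]
```

View pics/z5.png

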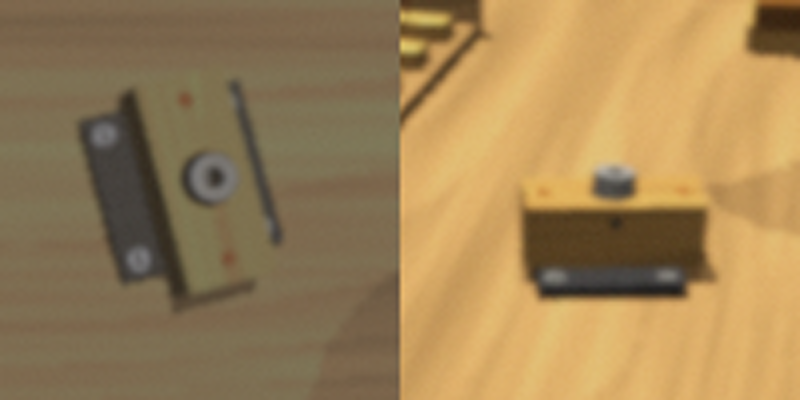

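```bash
python3 - <<'E'
from h import *
print(rel([.5129,-.2146,.085],103.4),rel([.5129,-.2146,.054],103.4))
E
```

```text
(array([ 59.5 ,  72.44, 172.62]), array([0.0023, 0.0004, 0.0016])) (array([ 90.5 ,  72.49, 172.61]), array([0.0023, 0.0004, 0.0016]))
```

Request:
apply_moves([
  [[0,20,45,0,0,0,0.6],[0,40,90,0,0,0.0016,0.6],[15,60,135,0.002,0,0.0016,0.6],[45,72.5,172.6,0.002,0,0.0016,0.6],[60,72.5,172.6,0.002,0,0.0016,0.6],[60,72.5,172.6,0.002,0,0.0016,0.6],[60,72.5,172.6,0.002,0,0.0016,0.6]],
])

```text
time: 13.6
ee_pos: [0.5125, -0.2146, 0.0848]
tcp_rot: [109.8, 90.0, 123.2]
wrist_force: [-0.3, 0.2, 1.0]
opening: 0.0513
```

```bash
python3 - <<'E'
from h import *
st();print(rel([.5129,-.2146,.054],103.4))
E
```

```text
t 13.6 ee [ 512.5  -214.6    84.81] F [-0.26  0.19  0.99] M [ 0.011  0.02  -0.008] op 51.3 q6 [-22.7   5.4  -5.6  79.    0.  -36.1] jaw 103.42 x [-2.e-04  2.e-04 -1.e+00]
(array([30.81, -0.1 ,  0.39]), array([ 0.0003, -0.0001, -0.0003]))
```

Request:
apply_moves([
  [[15,0,0.4,0,0,0,0.6],[26,0,0.4,0,0,0,0.6],[29,0,0.4,0,0,0,0.6],[31,0,0.4,0,0,0,0.5],[31,0,0.4,0,0,0,0.2],[31,0,0.4,0,0,0,0.1],[31,0,0.4,0,0,0,0.1],[31,0,0.4,0,0,0,0.1],[31,0,0.4,0,0,0,0.1]],
], newtons=40)

```text
time: 14.5
ee_pos: [0.513, -0.2147, 0.0541]
tcp_rot: [-63.2, 90.0, -49.8]
wrist_force: [-0.7, -0.4, 1.7]
opening: 0.0234
```

```bash
python3 - <<'E'
from h import *
st(); shot('side','s6.png'); b=cv2.imread('pics/s6.png')[150:250,330:430]
cv2.imwrite('pics/z6.png',cv2.resize(b,None,fx=6,fy=6,interpolation=cv2.INTER_CUBIC))
E
```

```text
t 14.5 ee [ 512.99 -214.66   54.12] F [-0.68 -0.39  1.69] M [-0.256  0.227  0.025] op 23.4 q6 [-22.7   6.1  -8.3  75.6  -0.  -36.1] jaw 103.41 x [ 2.e-04 -2.e-04 -1.e+00]
```

View pics/z6.png

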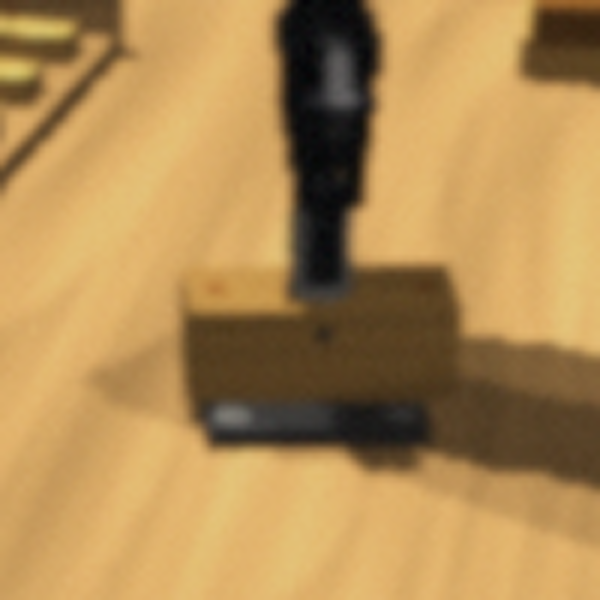

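Request:
apply_moves([
  [[-1,0,0,0,0,0,0.1],[-3,0,0,0,0,0,0.1],[-6,0,0,0,0,0,0.1],[-10,0,0,0,0,0,0.1],[-16,0,0,0,0,0,0.1],[-30,0,0,0,0,0,0.1],[-60,0,0,0,0,0,0.1],[-60,0,0,0,0,0,0.1]],
])

```text
time: 15.35
ee_pos: [0.5148, -0.2153, 0.1192]
tcp_rot: [-36.0, 89.6, -22.6]
wrist_force: [-0.3, 0.2, -1.1]
opening: 0.0233
```

```bash
python3 - <<'E'
from h import *
st(); p=shot('side','s7.png'); b=cv2.imread('pics/s7.png')[130:250,330:450]
cv2.imwrite('pics/z7.png',cv2.resize(b,None,fx=5,fy=5,interpolation=cv2.INTER_CUBIC))
print(rel([.4240,.2531,.115],103.2))
E
```

```text
t 15.35 ee [ 514.75 -215.31  119.19] F [-0.26  0.24 -1.05] M [-0.079  0.008  0.045] op 23.3 q6 [-22.7   4.9  -2.4  82.3   0.  -36.1] jaw 103.42 x [ 0.0062 -0.0026 -1.    ]
(array([  0.89, 476.4 ,  20.85]), array([0.0038, 0.0038, 0.0028]))
```

View pics/z7.png

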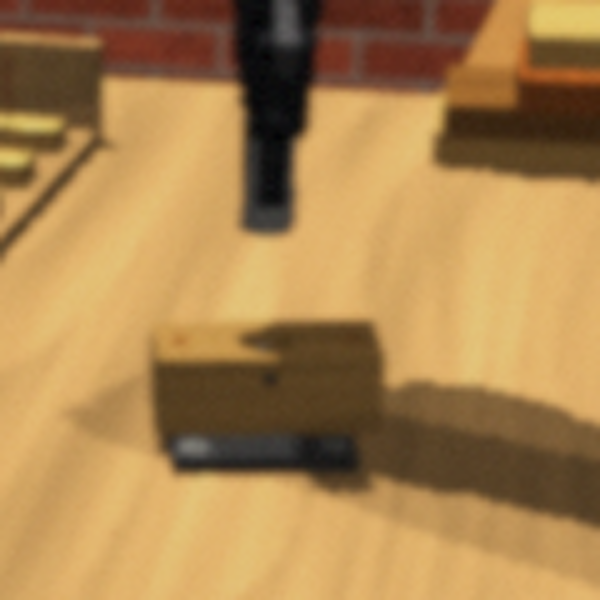

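```bash
python3 - <<'E'
from h import *
st(); p=shot('side'); w=cloud(p)
m=(w[...,2]>0.075)&(w[...,2]<.16)&(abs(w[...,1]+.21)<.06)&(abs(w[...,0]-.514)<.06)
P=w[m]; 
for z in range(95,160,4):
    s=P[(P[:,2]>z/1000)&(P[:,2]<=z/1000+.004)]
    if len(s): print(z,len(s),s[:,0].min().round(3),s[:,0].max().round(3),s[:,1].mean().round(3))
q=shot('top','t7.png'); w=cloud(q)
z=w[...,2]; c=np.array([.513,-.2144])
m=(abs(w[...,0]-c[0])<.08)&(abs(w[...,1]-c[1])<.04)&(z>.057)&(z<.07); print('proud pts',m.sum())
for l in ('bushing','recess'):
  print(l,[(np.round(d['at'],4).tolist(),round(d['confidence'],2)) for d in cams.find_in(l,p)[:3]],[(np.round(d['at'],4).tolist(),round(d['confidence'],2)) for d in cams.find_in(l,q)[:3]])
E
```

```text
t 15.4 ee [ 514.25 -215.13  117.15] F [ 0.92  0.33 -1.93] M [-0.016  0.007  0.016] op 23.3 q6 [-22.7   5.   -2.6  82.2  -0.  -36.1] jaw 103.42 x [ 0.0044 -0.0019 -1.    ]
103 4 0.5 0.509 -0.209
107 15 0.501 0.523 -0.205
111 18 0.5 0.524 -0.206
115 7 0.5 0.524 -0.205
119 15 0.499 0.524 -0.2
123 18 0.499 0.527 -0.2
127 17 0.499 0.527 -0.196
131 19 0.499 0.527 -0.198
135 15 0.499 0.527 -0.195
139 18 0.5 0.527 -0.197
143 19 0.5 0.528 -0.197
147 20 0.5 0.528 -0.198
151 15 0.5 0.528 -0.196
155 11 0.498 0.52 -0.195
159 2 0.51 0.515 -0.232
proud pts 0
bushing [([0.5135, -0.2068, 0.11], 0.4)] [([0.4947, -0.2101, 0.0564], 0.62)]
recess [([0.5134, -0.1995, 0.0389], 0.75)] [([0.4979, -0.2106, 0.0527], 0.68)]
```

```bash
python3 - <<'E'
from h import *
print(rel([.4240,.2531,.085],103.2))
E
```

```text
(array([ 28.57, 475.34,  22.34]), array([ 0.0037, -0.001 , -0.0006]))
```

Request:
apply_moves([
  [[0,30,1,0,0,0,0.1],[0,75,3,0,0,0,0.1],[0,120,5,0,0,0,0.1],[0,165,8,0,0,0,0.1],[0,210,10,0,0,0,0.1],[0,255,12,0,0,0,0.1],[0,300,14,0,0,0,0.1],[0,345,16,0,0,0,0.1],[0,390,18,0,0,0,0.1],[0,435,20,0,0,0,0.1],[0,460,21.5,0.0037,0,0,0.1],[10,475.3,22.3,0.0037,0,0,0.1],[20,475.3,22.3,0.0037,0,0,0.1],[28,475.3,22.3,0.0037,-0.001,0,0.1],[28,475.3,22.3,0.0037,-0.001,0,0.1],[28,475.3,22.3,0.0037,-0.001,0,0.1]],
])

```text
time: 17.3
ee_pos: [0.4241, 0.2519, 0.0853]
tcp_rot: [151.5, 90.0, 164.6]
wrist_force: [0.6, -0.4, -0.6]
opening: 0.0232
```

```bash
python3 - <<'E'
from h import *
st(); p=shot('side','s8.png'); q=shot('top','t8.png'); b=cv2.imread('pics/s8.png')[250:370,300:430]
cv2.imwrite('pics/z8.png',cv2.resize(b,None,fx=5,fy=5,interpolation=cv2.INTER_CUBIC))
print('peg px',px(p,[[.4240,.2531,.018],[.4240,.2531,.044]]),'bush bottom',px(p,[[*get_obs()['ee_pos'][:2],get_obs()['ee_pos'][2]-.0121]]))
print(rel([.4240,.2531,.062],103.2))
E
```

```text
t 17.3 ee [424.13 251.93  85.32] F [ 0.56 -0.43 -0.56] M [0.046 0.007 0.007] op 23.2 q6 [ 30.7  -3.1 -14.2  78.9   0.   17.6] jaw 103.11 x [-6.e-04  2.e-04 -1.e+00]
peg px [[391.42384047 336.2862646 ]
 [392.26260503 323.15775042]] bush bottom [[393.05388    307.14278413]]
(array([23.98,  0.75, -0.25]), array([-0.0013,  0.0006, -0.0007]))
```

View pics/z8.png

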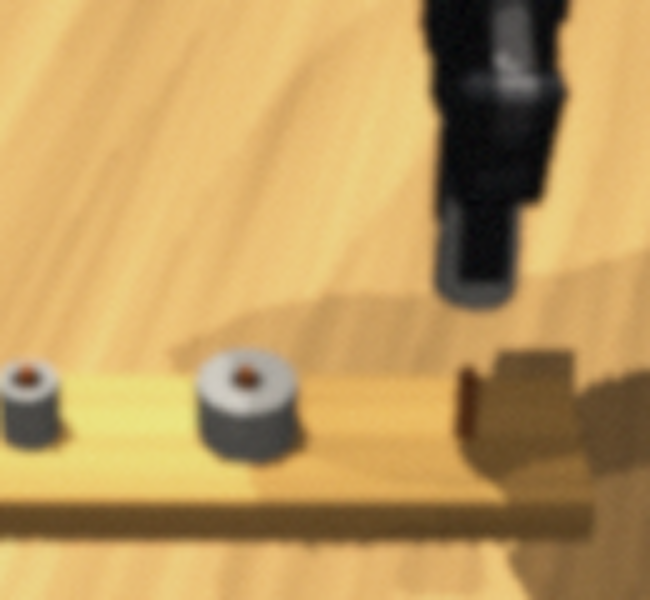

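```bash
python3 - <<'E'
from h import *
p=shot('side'); q=shot('top','t9.png')
ax=np.array([np.cos(np.radians(13.2)),np.sin(np.radians(13.2))])
for n,c in dict(wide=(.4903,.2685),thin=(.5565,.2840),peg=(.4240,.2531)).items():
    print(n,px(p,[[*c,.018],[*c,.040]]).round(2).tolist())
e=get_obs()['ee_pos']; print('bush',px(p,[[*e[:2],e[2]-.0121],[*e[:2],e[2]-.001]]).round(2).tolist())
g=cv2.cvtColor(p['pixels'],cv2.COLOR_RGB2GRAY)
for v in (303,304,305,306,307): print(v,g[v,384:406])
for v in (324,326,328,330,332,334): print(v,g[v,384:406])
im=p['pixels']
for v in (326,328,332): print(v,im[v,386:402].tolist())
for v in (330,333): print('wide',v,g[v,336:366])
b=cv2.imread('pics/t9.png')[270:350,180:280]; cv2.imwrite('pics/z9.png',cv2.resize(b,None,fx=6,fy=6,interpolation=cv2.INTER_CUBIC))
E
```

```text
wide [[347.84, 336.09], [347.87, 325.06]]
thin [[304.65, 335.9], [304.0, 324.91]]
peg [[391.42, 336.29], [392.13, 325.21]]
bush [[393.05, 307.22], [393.43, 301.21]]
303 [179 161 120  76  65  67  60  42  25  15  17  14  11  14  13  15  23  50
  87 136 178 196]
304 [180 158 115  78  67  69  59  40  26  17  17  16  14  15  13  15  27  52
  90 139 175 192]
305 [181 155 115  76  66  69  65  47  33  24  22  25  26  23  21  24  31  55
  91 138 168 183]
306 [183 164 124  83  67  67  67  56  50  45  43  41  42  40  45  42  49  63
  96 141 167 179]
307 [185 171 139  95  73  66  68  66  63  62  62  64  63  62  61  62  65  71
 104 143 170 179]
324 [161 163 161 161 167 170 161 132  95  74  87 120 140 139 117  91  82  82
  82  81  80  79]
326 [180 181 180 180 180 178 162 124  70  50  50  66  82  90  89  86  84  84
  85  84  84  85]
328 [185 188 184 187 186 179 158 114  71  49  51  63  75  83  84  86  87  86
  89  86  87  86]
330 [186 188 188 187 187 178 156 109  68  48  54  65  78  85  86  86  86  89
  85  86  87  88]
332 [193 192 192 193 192 183 156 108  66  48  50  68  81  88  90  89  89  90
  9
[... 418 characters left out ...]
73, 91], [203, 151, 79], [151, 106, 54], [100, 64, 31], [76, 41, 18], [76, 44, 20], [85, 58, 28], [99, 71, 35], [109, 78, 41], [110, 80, 40], [112, 82, 42], [113, 82, 45], [111, 81, 42]]
332 [[234, 189, 101], [234, 190, 102], [234, 188, 102], [228, 177, 94], [199, 150, 77], [145, 101, 51], [97, 58, 27], [75, 40, 17], [76, 43, 18], [92, 63, 31], [107, 76, 37], [114, 83, 42], [116, 86, 45], [116, 84, 45], [115, 85, 44], [116, 86, 44]]
wide 330 [213 209 188 150 120 130 160 180 191 196 199 200 199 191 181 175 171 166
 163 150 132 108 102 128 163 176 180 181 182 182]
wide 333 [218 213 194 148  99  74  76  79  85  92 101 108 109 105  99  93  90  83
  76  71  67  61  71 105 147 179 187 189 188 189]
```

View pics/z9.png

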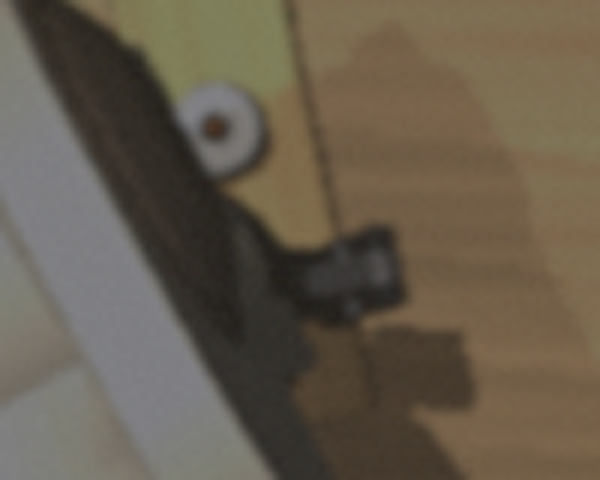

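Request:
apply_moves([
  [[8,0.8,-0.6,0,0,0,0.1],[18,0.8,-0.6,0,0,0,0.1],[26,0.8,-0.6,0,0,0,0.1],[29,0.8,-0.6,0,0,0,0.1],[31,0.8,-0.6,0,0,0,0.1],[33,0.8,-0.6,0,0,0,0.1],[34,0.8,-0.6,0,0,0,0.1]],
])

```text
time: 18.2
ee_pos: [0.4237, 0.2535, 0.0521]
tcp_rot: [44.6, 89.9, 57.7]
wrist_force: [0.4, -0.0, -1.6]
opening: 0.0234
```

```bash
python3 - <<'E'
from h import *
st(); print(rel([.4239,.2530,.031],103.2))
E
```

```text
t 18.2 ee [423.7  253.45  52.05] F [ 0.39 -0.   -1.64] M [ 0.    -0.001 -0.046] op 23.4 q6 [ 30.9  -2.4 -17.3  75.    0.   17.7] jaw 103.15 x [ 7.0e-04  1.1e-03 -1.0e+00]
(array([21.05, -0.5 ,  0.07]), array([-0.0008,  0.0009, -0.0009]))
```

Request:
apply_moves([
  [[2,-0.2,0,0,0,0,0.1],[4,-0.3,0,0,0.0009,-0.0009,0.1],[6,-0.3,0,0,0.0009,-0.0009,0.1],[8,-0.3,0,0,0.0009,-0.0009,0.1],[10,-0.3,0,0,0.0009,-0.0009,0.1]],
])

```text
time: 18.7
ee_pos: [0.4238, 0.2532, 0.0419]
tcp_rot: [34.7, 90.0, 47.8]
wrist_force: [1.1, 0.1, 0.2]
opening: 0.0234
```

```bash
python3 - <<'E'
from h import *
st(); print(rel([.4239,.2530,.031],103.2))
E
```

```text
t 18.7 ee [423.77 253.18  41.91] F [1.1  0.11 0.24] M [-0.014  0.016 -0.004] op 23.4 q6 [ 30.9  -2.  -18.1  74.    0.   17.7] jaw 103.16 x [ 0.  0. -1.]
(array([10.91, -0.21,  0.09]), array([-0.0008,  0.0001, -0.    ]))
```

Request:
apply_moves([
  [[2,-0.1,0,0,0,0,0.1],[4,-0.1,0,0,0,0,0.1],[6,-0.1,0,0,0,0,0.1],[8,-0.1,0,0,0,0,0.1],[9.5,-0.1,0,0,0,0,0.1],[10.7,-0.1,0,0,0,0,0.1],[11.7,-0.1,0,0,0,0,0.1],[11.7,-0.1,0,0,0,0,0.1]],
])

```text
time: 19.5
ee_pos: [0.424, 0.2532, 0.0305]
tcp_rot: [9.5, 90.0, 22.7]
wrist_force: [0.5, -0.2, 3.3]
opening: 0.0237
```

```bash
python3 - <<'E'
from h import *
st()
E
```

```text
t 19.5 ee [423.96 253.15  30.54] F [ 0.47 -0.23  3.31] M [-0.096  0.109  0.027] op 23.7 q6 [ 30.8  -1.7 -19.   72.6  -0.   17.7] jaw 103.16 x [ 5.e-04  2.e-04 -1.e+00]
```

Request:
apply_moves([
  [[0,0,0,0,0,0,0.4],[0,0,0,0,0,0,0.6],[0,0,0,0,0,0,0.6],[-3,0,0,0,0,0,0.6],[-15,0,0,0,0,0,0.6],[-45,0,0,0,0,0,0.6],[-90,0,0,0,0,0,0.6],[-130,-50,0,0,0,0,0.6],[-150,-100,0,0,0,0,0.6],[-150,-150,0,0,0,0,0.6],[-150,-200,0,0,0,0,0.6],[-150,-220,0,0,0,0,0.6],[-150,-220,0,0,0,0,0.6]],
])

```text
time: 20.8
ee_pos: [0.4746, 0.0354, 0.1817]
tcp_rot: [-25.8, 89.9, -12.9]
wrist_force: [-0.4, 0.3, 0.2]
opening: 0.0515
```

```bash
python3 m.py; python3 - <<'E'
from h import *
st(); p=shot('side','s10.png'); q=shot('top','t10.png'); w=cloud(q)
for n,c in dict(peg=(.424,.2531),wide=(.4903,.2684),thin=(.5565,.284)).items():
    m=(w[...,2]>.028)&(abs(w[...,1]-c[1])<.025)&(abs(w[...,0]-c[0])<.025); print(n,m.sum(),np.percentile(w[m][:,2],[10,50,90]).round(4),w[m].mean(0).round(4))
m=(w[...,2]>.043)&(abs(w[...,1]+.214)<.08)&(abs(w[...,0]-.513)<.08); print('jig',cv2.minAreaRect((w[m][:,:2]*1000).astype(np.float32)),np.median(w[m][:,2]))
a=cv2.imread('pics/s10.png')[270:370,270:430]; b=cv2.imread('pics/s10.png')[160:260,330:430]
cv2.imwrite('pics/z10.png',cv2.resize(np.hstack([a,b]),None,fx=3,fy=3,interpolation=cv2.INTER_CUBIC))
E
```

```text
bench z -3.6073699861804975e-05 0.6487876522928581
jig [ 290  222   80   78 5984] c [481.   53.5] size [84.1 83.5] ang 0.5 z 0.6555 mean [0.4771 0.0537]
stand [ 419  251   52   59 2043] c [ 511.9 -211.2] size [111.5  91.8] ang 13.3 z 0.0459 mean [ 0.5115 -0.2063]
post [434 265  31  30 711] c [ 513.2 -213.4] size [71.5 50.6] ang 11.5 z 0.0484 mean [ 0.5133 -0.2121]
rack [ 194  240   49  104 2911] c [490.7 268.8] size [212.5  62.1] ang 13.2 z 0.0178 mean [0.489  0.2675]
peg [217 317  13  13 130] c [424.7 252.2] size [24.5 25. ] ang 0.4 z 0.0391 mean [0.424  0.2521]
wide [208 284  17  15 189] c [489.9 268.7] size [29.  32.4] ang 0.3 z 0.0396 mean [0.49   0.2679]
thin [205 254  10  10  73] c [556.6 283.6] size [18. 19.] ang 72.3 z 0.0394 mean [0.5566 0.2836]
t 20.85 ee [474.29  37.11 181.54] F [-0.59  0.98 -0.39] M [ 0.066 -0.023  0.001] op 51.1 q6 [ 4.5 -6.  -6.3 89.6  0.  -8.5] jaw 102.94 x [ 1.5e-03  3.0e-04 -1.0e+00]
peg 131 [0.0353 0.039  0.0421] [0.424  0.2522 0.0388]
wide 185 [0.0357 0.0392 0.0421] [0.4899 0.2679 0.039 ]
thin 74 [0.035  0.0387 0.0423] [0.5566 0.2837 0.0384]
jig ((512.7769775390625, -214.9395751953125), (111.02042388916016, 50.13843536376953), 13.847805976867676) 0.04915151243077753
```

View pics/z10.png

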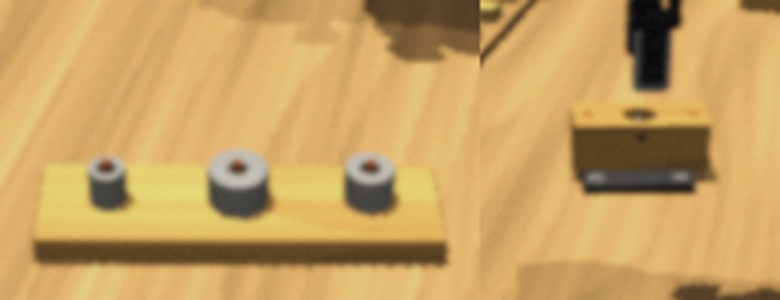

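View pics/t10.png

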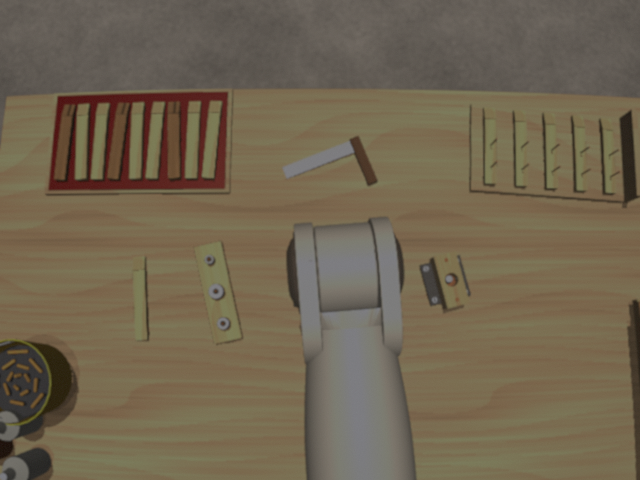

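The three bushings stand at the same height (tops at 39 mm) at pixels (210,260), (216,292) and (224,323). The jig lies flat on the stand at (452,280) with its recess empty, and the gripper is clear of everything. I'm handing in the job.

```bash
python3 -c "
from workcell import bot; print(bot.job_done())"
```

```text
the job is handed in; nothing more can be done
None
```

The bushing is out of the jig and all the way down on the rack's empty peg, and I handed the job in at about 21 s of the 72 s allowed.

- **Finding the hole:** I gripped the jig, lined it up with the stand's plate, and slid its underside over the post in a 4 mm circle. The push on the post reached about 13 N. The post dropped in about 224° round.
- **Pressing:** I pressed slowly. I read forces only at the end of each move: about 8 N while the bushing was moving, then a drop when the spring balls snapped in. The jig stopped flat on the plate at about 13 N.
- **Moving the bushing:** It lifted out freely, slid over the peg without resistance, and met the board at about 4 N.

**Last checks:**
- The bushing's top is at 39 mm, level with the tops of the two bushings I left alone.
- The jig lies flat on the stand, its top at 49 mm against 50 mm nominal, with its recess empty.
- The rack and its two other bushings measured where they were at the start. The try square and pallet bar look unmoved in the picture; I did not measure them.
- The gripper is open and clear of everything.

**Disagreements:**
- The side and top cameras differed by 1–2 mm, within their calibration.
- My first grip on the jig showed about 7 N of upward force, so I released it and gripped about 10 mm higher. The second grip read about 9 N, so I put it down to the pads swinging forward as they close.

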